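Lock the ball dish on the microscope's bayonet pedestal

TASK

Pick up the small metal dish in which a steel ball lies loose, and lower it level over the pedestal of the side-view microscope, with its viewing gap a quarter turn anticlockwise (seen from above) from the lens, so that the two cross pins enter the slots of its skirt and it sits fully down. Then turn it there a quarter turn clockwise to the stop, until the viewing gap faces the lens. Keep the dish level and the ball in the middle of it all the way, do not disturb the loose tweezers, syringe and wick spool, and finish while still gripping the dish in that position, so that it can be examined: do not let go.

Things in the scene. Friction and masses are not known exactly. Their poses are not given: they have to be found in the camera images.
- dish: Aluminium specimen dish, 42 mm high, 0.13-0.21 kg, standing on its tubular skirt. Origin: centre of the skirt's underside; z up, +x to the viewing gap. Rim 64 mm across, inner radius 27, its wall at z = 29 to 42 mm, with two upright flats 25 mm wide, 59 mm apart, at +y and -y to grip it by. Floor inside concave (radius 50 mm), lowest at z = 27 mm in the middle.
- dish_gap (a point): Middle of the viewing gap, where the rim at the dish's +x is cut down to z = 36 mm over 23 mm; this point is 29.5 mm from the axis.
- dish_socket (a point): Ceiling centre inside the skirt, 24 mm above the origin; meets the pedestal's top when fully down. Skirt 36 mm outside, bore 25. Two J slots: mouths at its lower edge under +x and -x, 8 mm wide, up to z = 14.5 mm; from each a channel at z = 6.5 to 14.5 mm runs on a quarter turn (+x to +y, -x to -y) to a stop. So the seated dish turns 90 degrees clockwise seen from above.
- dish_middle (a point): Point on the dish's axis, 35 mm above its origin: where the ball's centre is when it lies in the middle.
- ball_center (a point): Centre of the loose steel ball in the dish, 16 mm diameter, 17 g.
- microscope: Side-view microscope, heavy and fixed. Origin on the bench under the pedestal's axis; +x points level from pedestal to lens, z up. Grey base x = -55 to 195 mm, 90 wide, top at z = 14. Black barrel 36 mm thick, axis at z = 101; column and block at x = 133 to 167, top at z = 148. The dish goes on with its +x (gap) along the microscope's +y and ends with its +x along the microscope's +x.
- pedestal_top (a point): Centre of the steel pedestal's flat top, 88 mm above the bench. Head 21 mm diameter with a 3 mm chamfer, stem 18 mm below it. A cross pin 5 mm thick stands out along the microscope's +y and -y, to 16.5 mm from the axis, its centre 13.5 mm below the top.
- lens (a point): Centre of the lens face, 82 mm from the pedestal's axis, 101 mm above the bench.
- tweezers: Bystander: curved steel tweezers, 122 mm long, 9 high, loose near the bench's front edge.
- syringe: Bystander: flux syringe, 130 mm long, 16 high, loose near the bench's front edge.
- wick: Bystander: small spool of desoldering wick, 36 mm diameter, 14 high, loose.

How it is judged (in metres and radians):
On the way:
1. the dish sits fully down on the pedestal with its pins in the slot mouths: gap a quarter turn anticlockwise from the lens, ball in the middle (horizontal distance between dish_socket and pedestal_top below 0.004 m and z of dish_socket in the frame of pedestal_top below 0.003 m and y of dish_gap in the frame of microscope above 0.025 m and angle between dish's own z axis and vertical below 0.09 rad and horizontal distance between ball_center and dish_middle below 0.01 m), for 0.2 s.
At the end, for the whole second after the job is handed in: The dish is fully down on the pedestal (socket within 3 mm of the top in height, 4 mm sideways), turned so that its gap faces the lens within 10 degrees, level within 4 degrees and still, the ball within 6 mm of the dish's middle, and the fingers still grip the dish (more than 1 N) (horizontal distance between dish_socket and pedestal_top below 0.004 m and z of dish_socket in the frame of pedestal_top below 0.003 m and angle between the x axis of dish and the x axis of microscope, either way round below 0.175 rad and x of dish_gap in the frame of microscope above 0.02 m and angle between dish's own z axis and vertical below 0.07 rad and horizontal distance between ball_center and dish_middle below 0.006 m and linear speed of dish below 0.02 m/s and contact force between the fingers and dish above 1 N); the arm keeps its last pose, push and grip.
It fails at once if the ball rolls out of the middle, more than 15 mm from it (distance between ball_center and dish_middle above 0.015 m).
It fails at once if the dish is tipped more than 15 degrees (angle between dish's own z axis and vertical above 0.26 rad).
It fails at once if tweezers, syringe or wick spool pushed more than 20 mm (distance of any of tweezers, syringe, wick from where it was at the start of the episode above 0.02 m).
It also fails if it takes over 56 s, if anything falls off the work surface, if the arm or the gripper's body presses on something with over 40 N, if the wrist force passes 120 N, or if a joint passes its speed limit or range.

ROBOT

A 6-joint arm with a two-finger parallel gripper is mounted at the origin on a cart in front of the work surface, level with it; the furniture and walls round the work are solid. World frame = base frame: x ahead of the robot, y to its left, z up, the work surface at z = 0. Lengths are in mm, angles in rad, forces in N, time in s.
With the tool pointing down it reaches from about 275 to 1000 mm from the base axis. Payload 8.4 kg.
Tool frame: the origin (TCP) lies at the very end of the fingers, on their centre line; the grasp point (between the pads) lies 19 mm behind it; z points along the fingers, y is the line along which they close (so a half turn about z gives the same grasp; the last joint's range is limited). The gripper opens to 85 mm and grips with 20 to 120 N. Pads are 22 mm wide; open, the fingers measure 114 mm over their backs; the gripper's body (76 mm by 85 mm) begins 54 mm behind the grasp point. The pads swing forward as they close: fully open they stand 13 mm farther back than shut.
Start: joints at [1.111, 0.353, 1.633, -0, 1.155, -0.002], TCP at [276.234, 560.645, 231.281] pointing down, gripper open.
Joint ranges: [-2.63, 2.63], [-0.92, 2.1], [0.06, 2.66], [-1.3, 4.44], [0, 2.69], [-3.02, 3.02]. Speed limits (rad/s): [2.22, 2.22, 2.79, 3.14, 3.14, 3.14].

INTERFACE

Orientations are given as [roll, pitch, yaw] about the fixed x, y, z axes, in that order (R = Rz(yaw) Ry(pitch) Rx(roll)).
In Python, from rig import sensors, grab_frame, camera_params, order gives the robot as it stands. The module is installed in compiled form; this text tells all that it offers.
- The arm moves only by the tool move_arm, never from a script. Its argument "motion" is a list of rows, each a list of 7 numbers: the turn, a rotation vector about the tool's x, y, z in parts of the range, where 1.0 means pi/2 rad, then the shift along the tool's x, y, z in a scale on which 1.0 is 0.4 m, then the finger opening in m, from 0 to 0.0854. A call has 1 to 8 rows; each row is the pose to reach, as a shift and turn from the pose commanded when the call began, along the tool's axes at that moment; what a row does not reach only later rows make up. A row lasts 1/8 s, in which the tool goes at most 62.5 mm and 10.7 degrees, less where a joint would pass 70% of its speed; a pose out of reach is approached as far as the arm can. A call with a gripper value outside its range is refused whole. The fingers move at their own pace and stop on an object; "grip_force" is the grip in N (left out, the last holds). Time passes only in rows, so rows that repeat a pose let the fingers close. It gives the time, the measured TCP pose, the force, the opening and the grip force at its end, in the units of the state.
- sensors.sense(): the state, without advancing time (a new reading comes with each control period).
- grab_frame(name): name is "scene" or "top" or "wrist"; returns (picture, depth): 400x640x3 uint8, red, green, blue; 400x640 float32, mm along the optical axis (not along the pixel's ray), 0 where there is no reading.
- camera_params(name): a dict with "camera_matrix" (3x3 intrinsics, pixels), "world_from_camera" (4x4, takes a point from camera to world coordinates). Camera axes: x right, y down, z forward; pixel columns grow to the right and rows downward; lengths in mm; the calibration is good to about 2 mm. A picture is of the moment at which its call begins: read the wrist's pose just before it. camera_params takes no time and is no camera call; for the wrist camera it gives the pose at the moment of the call.
- order.sign_off(): hands the job in; it is judged then, once.
The state is a dict: "clock": time; "qpos": joint angles; "qvel": joint speeds; "joint_efforts": joint torques, N m; "eef_pos": TCP position; "tcp_rot": TCP orientation; "contact_force": force on the tool from outside, world axes, zero at the start; "wrist_torque": the same for the moment, N m; "opening": opening from 0.0 (shut) to 1.0 (fully open); "grasp_force": force on a finger pad.
Only numpy, scipy, OpenCV 4.12 (cv2) and the standard library are available. Lean on these libraries where they do the work, as an engineer would, in place of code of your own. Each camera call takes 0.05 s, during which the arm holds its last target. There are 200 camera calls.

## Working session

There is one attempt and no reset: what is moved stays moved. The work goes in short steps, Python scripts to look and compute and a tool call to move; the robot and the scene stay as the last step left them, time stands still between calls to the robot, and variables do not carry over. Pictures are saved under pics/ and viewed, at most 10 in all, crops included, and the job is handed in when it is done.

Besides the shell and the picture viewer there is one more tool, called after ">>>" as name([rows], argument=value, ...), one row to a line, values as JSON. move_arm: Moves the arm, as the interface text tells. Its arguments: {"type":"object","properties":{"motion":{"type":"array","items":{"type":"array","items":{"type":"number"}}},"grip_force":{"type":"number"}},"required":["motion"]}

```bash
mkdir -p pics
python3 - <<'E'
from rig import sensors, grab_frame, camera_params
import cv2,numpy as np
for n in("top","scene"):
    p,d=grab_frame(n); cv2.imwrite(f"pics/{n}0.png",p[:,:,::-1]); np.savez(f"{n}0.npz",p=p,d=d,K=camera_params(n)["camera_matrix"],T=camera_params(n)["world_from_camera"])
    print(n,camera_params(n))
print(sensors.sense())
E
```

```text
top {'camera_matrix': array([[515.96146429,   0.        , 317.54568351],
       [  0.        , 515.96146429, 197.38040272],
       [  0.        ,   0.        ,   1.        ]]), 'world_from_camera': array([[-1.85207586e-02, -9.88534327e-01,  1.49856152e-01,
         3.51851704e+02],
       [-9.99825910e-01,  1.79719535e-02, -5.01575269e-03,
         7.21881764e+01],
       [ 2.26503591e-03, -1.49922959e-01, -9.88695087e-01,
         1.25810508e+03],
       [ 0.00000000e+00,  0.00000000e+00,  0.00000000e+00,
         1.00000000e+00]])}
scene {'camera_matrix': array([[460.37260337,   0.        , 323.28270615],
       [  0.        , 460.37260337, 207.11759921],
       [  0.        ,   0.        ,   1.        ]]), 'world_from_camera': array([[ 6.63442812e-01, -4.32526069e-01,  6.10544703e-01,
        -7.61785522e+01],
       [-7.48224916e-01, -3.85437034e-01,  5.39997933e-01,
        -4.34086132e+02],
       [ 1.76335647e-03, -8.15082507e-01, -5.79342211e-01,
         6.49404050e+02],
       [ 0.00000000e+00,  0.00000000e+00,  0.00000000e+00,
         1.00000000e+00]])}
{'clock': 0.1, 'qpos': array([ 1.11060227e+00,  3.53597644e-01,  1.63401911e+00, -1.10734499e-05,
        1.15519959e+00, -2.39571934e-03]), 'qvel': array([-0.00048055, -0.00178153, -0.00164352,  0.0011051 ,  0.00029158,
       -0.00056038]), 'joint_efforts': array([-5.42073633e-05, -6.06361270e+01, -3.42818606e+01,  6.13006137e-05,
        4.08970169e-03,  2.02292216e-05]), 'eef_pos': array([276.05506491, 560.27978716, 230.64243531]), 'tcp_rot': array([-3.14036894e+00,  7.19371000e-06,  2.68379880e+00]), 'contact_force': array([-0.87288292, -0.18251703, -0.66943946]), 'wrist_torque': array([-0.00390586, -0.03012424, -0.00283502]), 'grasp_force': 0.0, 'opening': 0.9988141429308256}
```

View pics/top0.png

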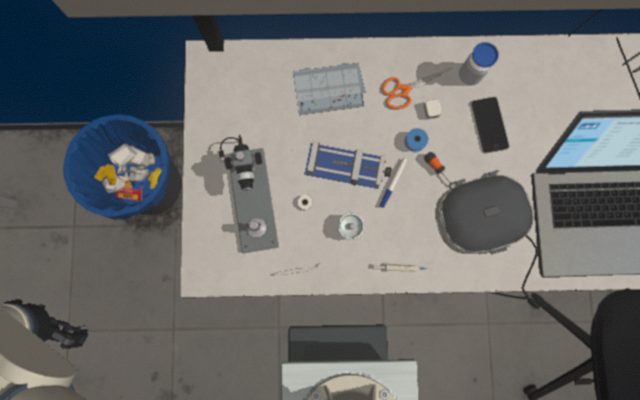

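View pics/scene0.png

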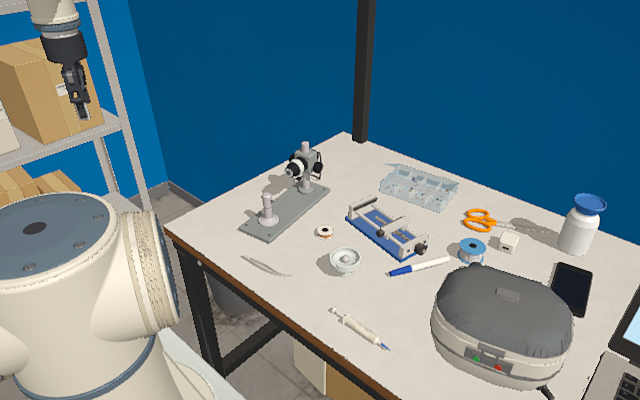

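The top view shows the dish at about (350,226), the pedestal at (257,228) with the barrel above it at (246,180), the wick at (303,202), the tweezers at (295,270) and the syringe at (398,267). The scene view shows the dish at (345,261) and the pedestal at (268,208). Next I'll crop closer and measure with depth.

```bash
cat > h.py <<'E'
import numpy as np,cv2
def load(n):
    z=np.load(n+"0.npz"); return z["p"],z["d"],z["K"],z["T"]
def cloud(d,K,T):
    v,u=np.mgrid[:d.shape[0],:d.shape[1]]
    c=np.stack([(u-K[0,2])*d/K[0,0],(v-K[1,2])*d/K[1,1],d],-1)
    return c@T[:3,:3].T+T[:3,3]
def proj(P,K,T):
    c=(np.asarray(P,float)-T[:3,3])@T[:3,:3]; return c[...,:2]/c[...,2:]*[K[0,0],K[1,1]]+K[:2,2]
def ray(uv,K,T,z):
    r=T[:3,:3]@np.array([(uv[0]-K[0,2])/K[0,0],(uv[1]-K[1,2])/K[1,1],1]); return T[:3,3]+r*(z-T[2,3])/r[2]
E
python3 - <<'E'
from h import *
out=[]
for n,(r,c) in (("top",(195,225)),("scene",(180,235))):
    p,d,K,T=load(n); W=cloud(d,K,T)
    out.append(cv2.resize(p[r:r+90,c:c+150] ,(800,480),interpolation=cv2.INTER_CUBIC)[:300 if n=="top" else 480+0])
    bench=W[(abs(W[...,2])<15)&(d>0)]; print(n,"bench z",np.median(bench[:,2]))
    x,y,z=W[...,0],W[...,1],W[...,2]
    b=(x>250)&(x<700)&(y>-50)&(y<350)
    for nm,lo,hi,bx in(("ped",75,100,(0,0)),("dish",25,60,(0,0)),("base",9,20,0)):
        m=(b&(z>lo)&(z<hi)&(d>0)).astype(np.uint8)
        k,l,s,_=cv2.connectedComponentsWithStats(m)
        for i in range(1,k):
            if s[i,4]>25: q=W[l==i]; print(n,nm,s[i,:5],q.mean(0).round(1),q.min(0).round(1),q.max(0).round(1))
big=np.vstack([out[0],out[1][:300]])
cv2.imwrite("pics/crop.png",big[:,:,::-1])
E
```

```text
top bench z 0.07928627700312063
top ped [247 221  14   9  78] [468.4 214.   86. ] [459.2 199.   76. ] [478.  229.1  92.4]
top dish [307 141  59  45 803] [620.4  16.6  41.8] [564.4 -49.7  25.4] [673.2  90.1  55.1]
top dish [338 213  27  27 553] [467.4 -11.8  34.6] [435.8 -42.6  25.1] [497.7  19.1  48. ]
top base [306 143   7  24  51] [649.   85.3  12.3] [619.9  77.1   9.1] [678.3  92.9  16.4]
top base [320 145  35  10  90] [660.4  15.2  12.3] [647.3 -26.7   9.3] [672.5  57.4  19.1]
top base [ 230  148   49  105 2590] [514.8 218.9  14.1] [411.  163.1   9. ] [667.7 280.5  20. ]
top base [316 151  38  23 461] [629.5  24.3  12.2] [600.2 -23.7   9. ] [657.4  68.2  19.5]
top base [304 168  47  15 266] [594.6  37.7  12.3] [577.1 -14.7   9. ] [614.4  98.1  17.8]
top base [359 169   6   7  33] [601.2 -43.4  12.8] [593.9 -49.8   9.8] [609.7 -37.1  16. ]
top base [357 178   8   8  46] [577.9 -40.9  11.9] [569.2 -49.1   9.1] [587.6 -31.6  16.4]
top base [298 195  14  15 158] [530.4  97.5  13.8] [512.7  81.9   9.1] [547.6 113.9  19.6]
scene bench z -0.09335923003936841
scene ped [285 164  38  14 1
[... 390 characters left out ...]
1.4] [458.7 201.7  25.1] [475.9 221.8  59.7]
scene dish [330 246  32  27 680] [467.  -12.3  35.2] [434.8 -43.2  25.5] [500.   18.3  44.2]
scene base [ 239  179   92   63 2011] [523.1 216.   14. ] [408.6 162.7   9. ] [668.7 285.1  20. ]
scene base [362 208  30  19 234] [646.9  43.8  12.4] [622.1   7.5   9.2] [671.   71.4  19.8]
scene base [345 215  53  37 483] [594.5  17.9  11.9] [568.5 -50.    9. ] [622.5  98.3  19.5]
scene base [317 225  16  12 138] [529.   96.9  13.8] [512.2  79.1   9.6] [548.7 115.7  17.7]
scene base [398 229  12   8  43] [642.  -37.5  11.5] [634.8 -49.9   9.2] [649.5 -20.9  14.7]
scene base [391 233  13  10  54] [617.9 -36.1  11.7] [608.9 -49.7   9.6] [627.2 -17.1  13.9]
```

View pics/crop.png

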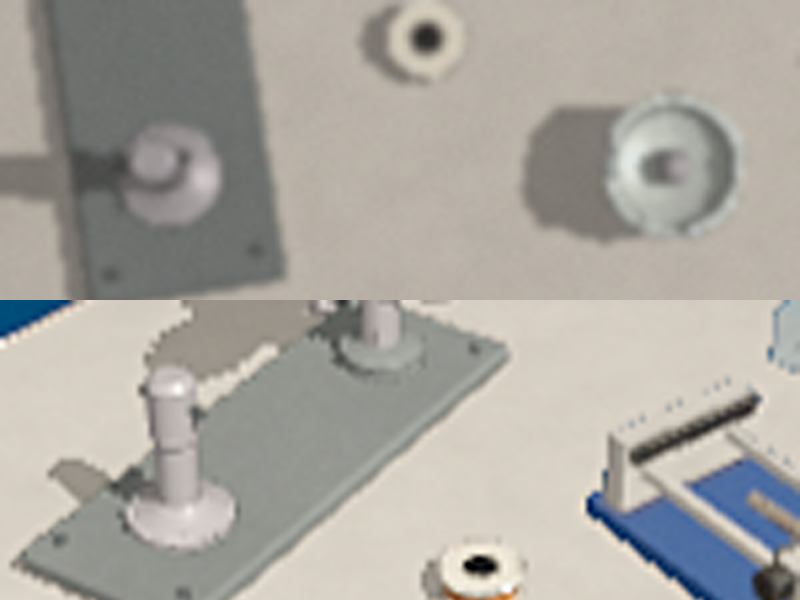

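The crop shows the pedestal's round top at (155,158), its grey base edges and the dish, but the gap direction is not clear there. I'll work out the base yaw and the move for a wrist-camera look.

```bash
cat >> h.py <<'E'
from scipy.spatial.transform import Rotation as R
def plan(pos,rpy,s=None):
    """shift+turn (tool axes, m/rad) from the present pose to pos(mm), rpy"""
    if s is None:
        from rig import sensors; s=sensors.sense()
    A=R.from_euler('xyz',s["tcp_rot"]); B=R.from_euler('xyz',rpy)
    print("now",s["eef_pos"].round(1),s["tcp_rot"].round(4),"t",round(s["clock"],2),"F",s["contact_force"].round(1),"grip",round(s["grasp_force"],1),"open",round(s["opening"],3))
    print("rotvec",(A.inv()*B).as_rotvec().round(4),"shift",(A.inv().apply(np.array(pos)-s["eef_pos"])/1000).round(5))
E
python3 - <<'E'
from h import *
from rig import camera_params,sensors
for n in("top","scene"):
    p,d,K,T=load(n); W=cloud(d,K,T);x,y,z=np.moveaxis(W,-1,0)
    m=((z>9)&(z<20)&(x>400)&(x<700)&(y>150)&(y<300)&(d>0)).astype(np.uint8)
    k,l,st,_=cv2.connectedComponentsWithStats(m); i=1+st[1:,4].argmax()
    m=(l==i); q=W[m]; q=q[abs(q[:,2]-14)<2][:,:2].astype(np.float32)
    r=cv2.minAreaRect(q); print(n,r, cv2.boxPoints(r).round(1).tolist())
    c=((z>70)&(z<100)&(x>440)&(x<500)&(y>185)&(y<240)&(d>0)); print("ped top med z", np.percentile(z[c],[50,75,90]))
    # dish rim by angle
    c0=np.array([467,-12]); rr=np.hypot(x-c0[0],y-c0[1]); a=np.degrees(np.arctan2(y-c0[1],x-c0[0]))
    print([ (int(A),round(float(np.percentile(z[(d>0)&(rr>25)&(rr<34)&(abs((a-A+180)%360-180)<10)&(z>20)],80)),1)) for A in range(-180,180,20)])
s=sensors.sense();Tw=camera_params("wrist");A=R.from_euler('xyz',s["tcp_rot"])
print(Tw["camera_matrix"]); print("cam in tool",A.inv().apply(Tw["world_from_camera"][:3,3]-s["eef_pos"]),A.inv().as_matrix()@Tw["world_from_camera"][:3,:3])
for yw in (0,1.57,3.1416,-1.57): plan((467,-12,230),(3.1416,0,yw))
E
```

```text
top ((537.8154296875, 224.96041870117188), (248.7761688232422, 89.6653823852539), 8.552939414978027) [[408.1000061035156, 250.8000030517578], [421.5, 162.10000610351562], [667.5, 199.10000610351562], [654.2000122070312, 287.79998779296875]]
ped top med z [86.6294811  88.15557782 89.05736769]
[(-180, 37.5), (-160, 42.7), (-140, 42.0), (-120, 40.4), (-100, 42.9), (-80, 42.8), (-60, 42.4), (-40, 43.1), (-20, 42.0), (0, 43.7), (20, 41.7), (40, 41.1), (60, 40.4), (80, 42.9), (100, 43.4), (120, 42.6), (140, 43.8), (160, 36.6)]
scene ((537.519775390625, 223.47772216796875), (250.30653381347656, 91.11497497558594), 8.341346740722656) [[407.1000061035156, 250.39999389648438], [420.29998779296875, 160.1999969482422], [668.0, 196.60000610351562], [654.7000122070312, 286.70001220703125]]
ped top med z [82.66773554 87.44491065 88.65312595]
[(-180, 35.5), (-160, 42.1), (-140, 41.9), (-120, 41.4), (-100, 39.3), (-80, 42.2), (-60, 42.0), (-40, 42.4), (-20, 41.7), (0, 42.2), (20, 40.9), (40, 41.4), (60, 41.1), (80, 41.0), (100, 41.6), (120, 42.3), (140, 42.8), (160, 36.0)]
[[288.89994616   0.        
[... 306 characters left out ...]
1]]
now [276.1 560.3 230.6] [-3.1404  0.      2.6838] t 0.1 F [-0.9 -0.2 -0.7] grip 0.0 open 0.999
rotvec [-4.0000e-04  1.7000e-03  2.6838e+00] shift [-0.42421 -0.42896  0.00117]
now [276.1 560.3 230.6] [-3.1404  0.      2.6838] t 0.1 F [-0.9 -0.2 -0.7] grip 0.0 open 0.999
rotvec [-1.1000e-03  7.0000e-04  1.1138e+00] shift [-0.42421 -0.42896  0.00117]
now [276.1 560.3 230.6] [-3.1404  0.      2.6838] t 0.1 F [-0.9 -0.2 -0.7] grip 0.0 open 0.999
rotvec [-1.200e-03 -3.000e-04 -4.578e-01] shift [-0.42421 -0.42896  0.00117]
now [276.1 560.3 230.6] [-3.1404  0.      2.6838] t 0.1 F [-0.9 -0.2 -0.7] grip 0.0 open 0.999
rotvec [-8.0000e-04 -1.2000e-03 -2.0294e+00] shift [-0.42421 -0.42896  0.00117]
```

The rows are not in the units I measure in: shifts go in shares of 0.4 m and turns go in shares of pi/2 rad. I convert before sending: -0.326 m / 0.4 = -0.815, -0.28 m / 0.4 = -0.7.

>>> move_arm([
  [0,0,0,-0.115,-0.08,0,0.085],
  [0,0,0,-0.23,-0.16,0,0.085],
  [0,0,0,-0.345,-0.24,0,0.085],
  [0,0,0,-0.465,-0.3225,0,0.085],
  [0,0,0,-0.58,-0.4025,0,0.085],
  [0,0,0,-0.7,-0.485,0,0.085],
  [0,0,0,-0.815,-0.565,0,0.085],
  [0,0,0,-0.815,-0.565,0,0.085],
])

```text
clock: 1.1
eef_pos: [470.0, 210.7, 231.1]
tcp_rot: [-3.141, 0.0, 2.679]
contact_force: [-0.4, 0.7, -0.2]
opening: 0.996
grasp_force: 0.0
```

```bash
cat >> h.py <<'E'
def shot(name):
    from rig import camera_params,grab_frame
    c=camera_params("wrist"); p,d=grab_frame("wrist"); K,T=c["camera_matrix"],c["world_from_camera"]
    np.savez(name+"0.npz",p=p,d=d,K=K,T=T); cv2.imwrite(f"pics/{name}.png",p[:,:,::-1]); return p,d,K,T
E
python3 - <<'E'
from h import *
p,d,K,T=shot("w1"); W=cloud(d,K,T);x,y,z=np.moveaxis(W,-1,0)
print(proj([[468,213.5,88]],K,T))
m=(z>84)&(z<93)&(abs(x-468)<30)&(abs(y-213)<30)&(d>0); q=W[m]
print(m.sum(),q.mean(0),np.median(q[:,2]),cv2.minEnclosingCircle(q[:,:2].astype(np.float32)))
plan((467,-12,160),(3.1416,0,np.radians(170)))
E
```

```text
[[323.65816155 185.04351674]]
322 [468.09097277 216.19029109  87.63883554] 87.97247879008358 ((468.7140808105469, 215.94873046875), 10.51718807220459)
now [469.2 212.3 231. ] [-3.1413e+00 -4.0000e-04  2.6803e+00] t 1.15 F [-0.4  0.1  0.5] grip 0.0 open 0.991
rotvec [-0.0003 -0.0005 -0.2868] shift [-0.09788 -0.20186  0.07107]
```

View pics/w1.png

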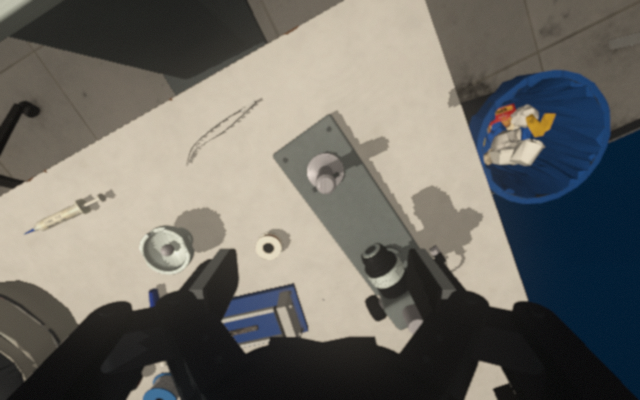

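The wrist view shows the pedestal at (325,183), the dish at (166,248), the wick at (268,245) and the barrel at (385,262). The arm was still settling, so I'll shoot again.

Run:
```python
from h import *
from rig import grab_frame
grab_frame("wrist");grab_frame("wrist")
p,d,K,T=shot("w2"); W=cloud(d,K,T);x,y,z=np.moveaxis(W,-1,0)
m=(z>84)&(z<93)&(abs(x-468)<30)&(abs(y-213)<30)&(d>0); q=W[m]
print(m.sum(),np.median(q[:,2]),cv2.minEnclosingCircle(q[:,:2].astype(np.float32)))
m=((abs(z-14)<2.5)&(x>400)&(x<690)&(y>150)&(y<300)&(d>0)).astype(np.uint8)
k,l,st,_=cv2.connectedComponentsWithStats(m); i=1+st[1:,4].argmax()
r=cv2.minAreaRect(W[l==i][:,:2].astype(np.float32)); print(r)
m=(z>38)&(z<46)&(abs(x-467)<45)&(abs(y+12)<45)&(d>0); print("dish rim",cv2.minEnclosingCircle(W[m][:,:2].astype(np.float32)))
plan((467,-12,160),(3.1416,0,np.radians(170)))
```

```text
316 87.92483841263484 ((468.5452575683594, 215.82740783691406), 10.529597282409668)
((537.807373046875, 226.32827758789062), (249.0802001953125, 89.59319305419922), 8.607928276062012)
dish rim ((467.3251953125, -10.272171020507812), 32.56489181518555)
now [468.3 214.5 231.1] [-3.1414e+00 -5.0000e-04  2.6844e+00] t 1.3 F [0.1 0.7 0.5] grip 0.0 open 0.995
rotvec [-1.000e-04 -6.000e-04 -2.826e-01] shift [-0.0989  -0.20381  0.07108]
```

Scaled: -0.203 m / 0.4 = -0.5075, -0.163 m / 0.4 = -0.4075, -0.283 rad / 1.5708 = -0.1802.

>>> move_arm([
  [0,0,-0.0382,-0.05,-0.1,0.035,0.085],
  [0,0,-0.0764,-0.1,-0.2025,0.07,0.085],
  [0,0,-0.1146,-0.15,-0.305,0.105,0.085],
  [0,0,-0.1528,-0.2,-0.4075,0.1425,0.085],
  [0,0,-0.1802,-0.2475,-0.5075,0.1775,0.085],
  [0,0,-0.1802,-0.2475,-0.5075,0.1775,0.085],
  [0,0,-0.1802,-0.2475,-0.5075,0.1775,0.085],
  [0,0,-0.1802,-0.2475,-0.5075,0.1775,0.085],
])

```text
clock: 2.3
eef_pos: [468.2, -10.7, 160.6]
tcp_rot: [3.141, 0.001, 2.968]
contact_force: [-0.1, -0.2, -0.3]
opening: 0.993
grasp_force: 0.0
```

```bash
cat >> h.py <<'E'
def dish(name):
    p,d,K,T=shot(name); W=cloud(d,K,T);x,y,z=np.moveaxis(W,-1,0)
    m=(z>39.5)&(z<46)&(abs(x-467)<45)&(abs(y+12)<45)&(d>0); q=W[m]
    c,r=cv2.minEnclosingCircle(q[:,:2].astype(np.float32)); print("rim",c,r,"z",np.median(q[:,2]))
    rr=np.hypot(x-c[0],y-c[1]); a=np.degrees(np.arctan2(y-c[1],x-c[0]))
    n=(d>0)&(rr>26.5)&(rr<31.5)&(z>33)&(z<39); g=a[n]%360; g=g[abs(g-170)<45]; print("gap dir",n.sum(),g.mean(),np.percentile(g,[2,98]))
    aa=a[m]%360; print("rim bins",np.histogram(aa,np.arange(0,361,10))[0])
    b=(d>0)&(rr<14)&(z>37.5)&(z<46); print("ball",b.sum(),W[b].mean(0))
    out=(d>0)&(z>38)&(z<46)&(rr<36)
    for A in range(0,360,10):
        k=out&(abs((a-A+180)%360-180)<5)
        if k.sum(): print((A,round(float(np.percentile(rr[k],97)),1)),end=' ')
    return c
E
python3 - <<'E'
from h import *
dish("w3"); plan((467,-11,160),(3.1416,0,np.radians(170)))
p=cv2.imread("pics/w3.png"); cv2.imwrite("pics/w3c.png",cv2.resize(p[80:280,200:440],(720,600)))
E
```

```text
rim (466.9906921386719, -10.960881233215332) 32.219635009765625 z 42.211470012342915
gap dir 265 169.58768101196043 [149.42860331 189.62135577]
rim bins [30 31 32 32 31 34 27 18 20 27 35 33 35 37 36  5  4  7  5 41 36 37 33 35
 24 21 21 21 33 33 31 35 31 34 32 31]
ball 199 [465.85377471 -10.62151157  41.0179186 ]
(0, 31.6) (10, 31.2) (20, 31.1) (30, 31.7) (40, 31.6) (50, 31.4) (60, 31.6) (70, 29.9) (80, 28.9) (90, 29.9) (100, 31.7) (110, 32.0) (120, 32.1) (130, 32.1) (140, 32.1) (150, 32.0) (160, 23.4) (170, 31.0) (180, 7.2) (190, 32.2) (200, 32.1) (210, 32.1) (220, 32.0) (230, 32.0) (240, 31.7) (250, 29.9) (260, 29.6) (270, 29.1) (280, 31.0) (290, 31.6) (300, 31.4) (310, 31.3) (320, 31.3) (330, 31.9) (340, 31.4) (350, 30.9) now [468.2 -10.8 160.6] [3.1413e+00 6.0000e-04 2.9686e+00] t 2.35 F [ 0.4 -0.8 -0.5] grip 0.0 open 0.997
rotvec [0.0003 0.0006 0.0015] shift [ 0.00113 -0.00042  0.00064]
```

View pics/w3c.png

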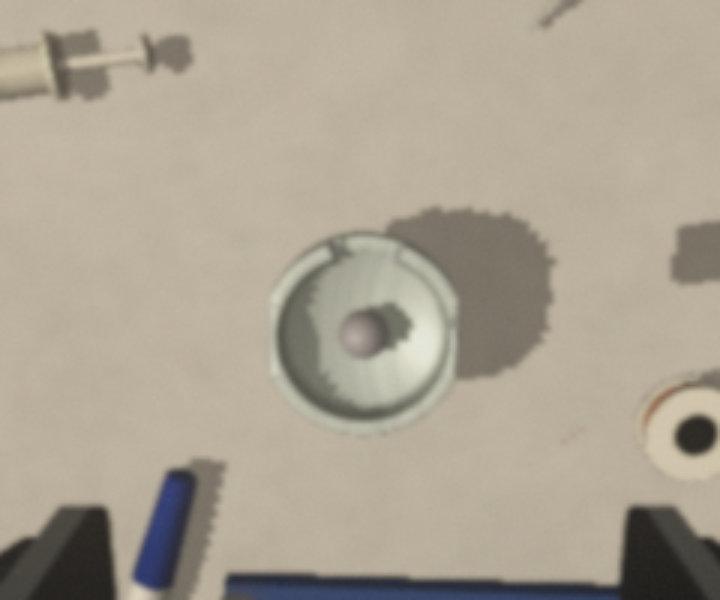

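The crop shows the dish centred at (365,333) with its gap up at about (368,245), the flats upright at the left and right edges, and the ball in the middle. The tool is lined up with it. Descending and closing.

Scaled: 0.15 m / 0.4 = 0.375, 0.145 m / 0.4 = 0.3625, 0.001 rad / 1.5708 = 0.0006.

>>> move_arm([
  [0,0,0.0006,0.0025,0,0.1,0.085],
  [0,0,0.0006,0.0025,0,0.2,0.085],
  [0,0,0.0006,0.0025,0,0.275,0.085],
  [0,0,0.0006,0.0025,0,0.325,0.085],
  [0,0,0.0006,0.0025,0,0.3625,0.085],
  [0,0,0.0006,0.0025,0,0.375,0.085],
  [0,0,0.0006,0.0025,0,0.375,0.08],
  [0,0,0.0006,0.0025,0,0.375,0.075],
], grip_force=20)

```text
clock: 3.35
eef_pos: [467.4, -11.8, 10.9]
tcp_rot: [3.141, 0.001, 2.966]
contact_force: [-0.1, -1.6, -0.4]
opening: 0.883
grasp_force: 0.0
```

>>> move_arm([
  [0,0,0,0,0,0,0.072],
  [0,0,0,0,0,0,0.069],
  [0,0,0,0,0,0,0.066],
  [0,0,0,0,0,0,0.064],
  [0,0,0,0,0,0,0.062],
  [0,0,0,0,0,0,0.06],
  [0,0,0,0,0,0,0.058],
  [0,0,0,0,0,0,0.056],
])

```text
clock: 4.35
eef_pos: [466.9, -11.9, 10.4]
tcp_rot: [-3.142, 0.0, 2.966]
contact_force: [-0.6, -1.2, 3.5]
opening: 0.688
grasp_force: 21.2
```

Run:
```python
from h import *
dish("w4"); plan((467,-11,10),(3.1416,0,np.radians(170)))
```

```text
rim (459.569580078125, -10.35080337524414) 43.04962158203125 z 42.181558990749416
gap dir 1408 147.60533150371788 [125.01938875 214.67581306]
rim bins [159 189 202 189 176 132 107 134 282 120 118 125 127 128  44   0   0   0
   1  66 122 129 122 123 112 306 110 103 140 167 184 199 193 154 166 159]
ball 789 [464.37619763 -11.07224601  41.00783755]
(0, 35.4) (10, 35.7) (20, 35.8) (30, 35.8) (40, 35.6) (50, 34.2) (60, 32.1) (70, 30.3) (80, 29.6) (90, 35.6) (100, 28.9) (110, 28.1) (120, 27.3) (130, 26.6) (140, 26.1) (160, 21.6) (180, 0.6) (190, 0.4) (200, 25.9) (210, 26.6) (220, 27.3) (230, 28.1) (240, 28.9) (250, 35.5) (260, 29.5) (270, 30.3) (280, 31.8) (290, 34.1) (300, 35.1) (310, 35.8) (320, 35.6) (330, 35.6) (340, 35.4) (350, 35.7) now [466.9 -11.9  10.4] [3.1416e+00 1.0000e-04 2.9658e+00] t 4.4 F [-0.9 -0.2  4.7] grip 21.3 open 0.685
rotvec [ 0.      0.0001 -0.0013] shift [5.0e-05 8.5e-04 3.8e-04]
```

View pics/w4.png

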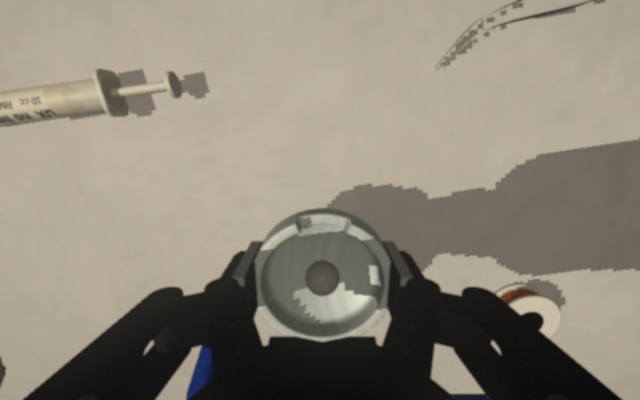

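The dish is held at (322,275), with the pads on both flats and the ball in the middle. I'll firm the grip and lift.

Scaled: -0.026 m / 0.4 = -0.065, -0.018 m / 0.4 = -0.045.

>>> move_arm([
  [0,0,0,0,0,0,0.05],
  [0,0,0,0,0,0,0.05],
  [0,0,0,0,0,-0.0025,0.05],
  [0,0,0,0,0,-0.0075,0.05],
  [0,0,0,0,0,-0.015,0.05],
  [0,0,0,0,0,-0.0275,0.05],
  [0,0,0,0,0,-0.045,0.05],
  [0,0,0,0,0,-0.065,0.05],
], grip_force=60)

```text
clock: 5.4
eef_pos: [466.9, -11.8, 36.9]
tcp_rot: [-3.142, 0.0, 2.966]
contact_force: [0.2, 0.2, -1.1]
opening: 0.681
grasp_force: 64.2
```

Scaled: -0.077 m / 0.4 = -0.1925, -0.075 m / 0.4 = -0.1875.

>>> move_arm([
  [0,0,0,0,0,-0.025,0.05],
  [0,0,0,0,0,-0.055,0.05],
  [0,0,0,0,0,-0.09,0.05],
  [0,0,0,0,0,-0.125,0.05],
  [0,0,0,0,0,-0.155,0.05],
  [0,0,0,0,0,-0.175,0.05],
  [0,0,0,0,0,-0.1875,0.05],
  [0,0,0,0,0,-0.1925,0.05],
])

```text
clock: 6.4
eef_pos: [466.8, -11.8, 113.4]
tcp_rot: [-3.142, -0.0, 2.966]
contact_force: [0.5, -0.5, -2.0]
opening: 0.677
grasp_force: 64.2
```

```bash
cat >> h.py <<'E'
from scipy.optimize import least_squares
def held(name):
    """dish rim circle, plane tilt and ball in the tool frame"""
    from rig import sensors
    s=sensors.sense(); p,d,K,T=shot(name); A=R.from_euler('xyz',s["tcp_rot"]); W=cloud(d,K,T)
    L=A.inv().apply((W-s["eef_pos"]).reshape(-1,3)).reshape(W.shape); x,y,z=np.moveaxis(L,-1,0)
    rr=np.hypot(x,y); near=(d>0)&(rr<36)&(abs(y)<28)
    top=np.percentile(z[near&(rr>26)&(x>-28)],[1,5,10,20,40]).round(1)
    zt=-32
    m=near&(rr>25)&(x>-20)&(abs(z-zt)<1.5); 
    f=lambda c:np.hypot(x[m]-c[0],y[m]-c[1])
    # outer & inner radii per angle
    a=np.degrees(np.arctan2(y,x)); P=[]
    for g in list(range(20,70,5))+list(range(-65,-15,5)):
        k=m&(abs(a-g)<3)
        if k.sum()>4: i=np.percentile(rr[k],95); P.append((i*np.cos(np.radians(g)),i*np.sin(np.radians(g))))
    P=np.array(P); o=least_squares(lambda c:np.hypot(P[:,0]-c[0],P[:,1]-c[1])-32,[0,0],loss='soft_l1')
    pl=np.linalg.lstsq(np.c_[x[m],y[m],np.ones(m.sum())],z[m],rcond=None)[0]
    b=(d>0)&(rr<11)&(z<zt-0+6)&(z>zt-8)
    print("top z",top,"n",m.sum(),"rim centre tool",o.x.round(2),"res",np.abs(o.fun).mean().round(2),"plane",pl.round(3),"med z",np.median(z[m]).round(2))
    return L,p,d,s
E
python3 - <<'E'
from h import *
L,p,d,s=held("w5")
x,y,z=np.moveaxis(L,-1,0)
# ball: highest points around middle
b=(d>0)&(np.hypot(x,y)<12); zz=z[b]; print(np.percentile(zz,[1,5,20,50,90]).round(1)); k=b&(z<np.percentile(zz,8)); print("ball top",L[k].mean(0).round(1))
plan((468.5,215.8,110),(3.1416,0,np.radians(98.6)),s)
E
```

```text
top z [-99.7 -97.5 -94.  -88.6 -75.5] n 2061 rim centre tool [0.18 0.26] res 0.23 plane [  0.     -0.    -31.692] med z -31.69
[-92.5 -90.6 -81.8 -29.2 112.9]
ball top [ 11.4   0.  -91.1]
now [466.8 -11.8 113.4] [-3.1416 -0.      2.9658] t 6.4 F [ 0.5 -0.5 -2. ] grip 64.2 open 0.677
rotvec [-0.     -0.      1.2449] shift [0.03817 0.22443 0.00342]
```

>>> move_arm([
  [0,0,0,0.0005,0.0043,0,0.05],
  [0,0,0,0.0015,0.013,0,0.05],
  [0,0,0,0.003,0.0258,0,0.05],
  [0,0,0,0.005,0.043,0,0.05],
  [0,0,0,0.0078,0.0645,0,0.05],
  [0,0,0,0.0103,0.0863,0,0.05],
  [0,0,0,0.0128,0.1078,0,0.05],
  [0,0,0,0.0153,0.1293,0,0.05],
])

```text
clock: 7.45
eef_pos: [470.0, 40.8, 113.3]
tcp_rot: [3.142, 0.0, 2.966]
contact_force: [0.3, 0.7, -0.3]
opening: 0.676
grasp_force: 64.2
```

Scaled: 0.0689 m / 0.4 = 0.1723, 0.0603 m / 0.4 = 0.1508.

>>> move_arm([
  [0,0,0,0.0025,0.0215,0,0.05],
  [0,0,0,0.005,0.043,0,0.05],
  [0,0,0,0.0078,0.0645,0,0.05],
  [0,0,0,0.0103,0.0863,0,0.05],
  [0,0,0,0.0128,0.1078,0,0.05],
  [0,0,0,0.0153,0.1293,0,0.05],
  [0,0,0,0.018,0.1508,0,0.05],
  [0,0,0,0.0205,0.1723,0,0.05],
])

```text
clock: 8.45
eef_pos: [473.9, 110.0, 113.3]
tcp_rot: [-3.142, 0.0, 2.966]
contact_force: [0.1, -0.2, -1.6]
opening: 0.677
grasp_force: 64.2
```

>>> move_arm([
  [0,0,0,0.0025,0.0215,0,0.05],
  [0,0,0,0.005,0.043,0,0.05],
  [0,0,0,0.0078,0.0645,0,0.05],
  [0,0,0,0.0103,0.0863,0,0.05],
  [0,0,0,0.0123,0.1035,0,0.05],
  [0,0,0,0.0138,0.1163,0,0.05],
  [0,0,0,0.015,0.125,0,0.05],
  [0,0,0,0.0153,0.1293,0,0.05],
])

```text
clock: 9.45
eef_pos: [476.9, 161.5, 113.3]
tcp_rot: [-3.142, -0.0, 2.966]
contact_force: [-0.4, 0.1, -1.0]
opening: 0.679
grasp_force: 64.2
```

Scaled: 0.6 rad / 1.5708 = 0.382.

>>> move_arm([
  [0,0,0.0127,0,0,0,0.05],
  [0,0,0.0382,0,0,0,0.05],
  [0,0,0.0764,0,0,0,0.05],
  [0,0,0.1273,0,0,0,0.05],
  [0,0,0.191,0,0,0,0.05],
  [0,0,0.2546,0,0,0,0.05],
  [0,0,0.3183,0,0,0,0.05],
  [0,0,0.382,0,0,0,0.05],
])

```text
clock: 10.45
eef_pos: [476.9, 161.1, 113.3]
tcp_rot: [-3.141, 0.0, 2.361]
contact_force: [0.2, 0.4, -1.3]
opening: 0.677
grasp_force: 64.3
```

Scaled: 0.645 rad / 1.5708 = 0.4106.

>>> move_arm([
  [0,0,0.0637,0,0,0,0.05],
  [0,0,0.1273,0,0,0,0.05],
  [0,0,0.191,0,0,0,0.05],
  [0,0,0.2546,0,0,0,0.05],
  [0,0,0.3183,0,0,0,0.05],
  [0,0,0.3692,0,0,0,0.05],
  [0,0,0.4011,0,0,0,0.05],
  [0,0,0.4106,0,0,0,0.05],
])

```text
clock: 11.45
eef_pos: [476.9, 161.2, 113.3]
tcp_rot: [-3.142, 0.0, 1.72]
contact_force: [0.2, -0.1, -1.2]
opening: 0.676
grasp_force: 64.2
```

```bash
cat >> h.py <<'E'
def pedestal(name):
    from rig import grab_frame
    for _ in range(4): grab_frame("wrist")
    L,p,d,s=held(name); A=R.from_euler('xyz',s["tcp_rot"]); W=A.apply(L.reshape(-1,3)).reshape(L.shape)+s["eef_pos"]
    x,y,z=np.moveaxis(W,-1,0)
    m=(z>85.5)&(z<91)&(np.hypot(x-468.5,y-215)<25)&(d>0); q=W[m]
    c,r=cv2.minEnclosingCircle(q[:,:2].astype(np.float32)); print("ped",m.sum(),c,r,"z",np.median(q[:,2]),"mean",q.mean(0))
    m=((abs(z-14)<2.5)&(x>400)&(x<690)&(y>150)&(y<300)&(d>0)).astype(np.uint8)
    k,l,st,_=cv2.connectedComponentsWithStats(m); i=1+st[1:,4].argmax()
    print(cv2.minAreaRect(W[l==i][:,:2].astype(np.float32)))
    return c,s
E
python3 - <<'E'
from h import *
c,s=pedestal("w6"); plan((c[0],c[1],113.4),(3.1416,0,np.radians(98.6)),s)
E
```

```text
top z [-99.6 -97.1 -93.  -87.7 -73.7] n 1996 rim centre tool [-0.33 -0.5 ] res 0.22 plane [ 0.0000e+00 -2.0000e-03 -3.1634e+01] med z -31.62
ped 946 (468.5747985839844, 215.54066467285156) 10.35723876953125 z 87.88995951701652 mean [468.54666038 215.75795922  87.80256624]
((538.0196533203125, 226.12890625), (249.3677520751953, 89.14948272705078), 8.611872673034668)
now [476.9 161.3 113.3] [-3.1416  0.      1.7214] t 11.65 F [-0.6 -1.1 -1.4] grip 64.2 open 0.681
rotvec [-0.      0.      0.0005] shift [ 0.05489 -0.00011 -0.00012]
```

View pics/w6.png

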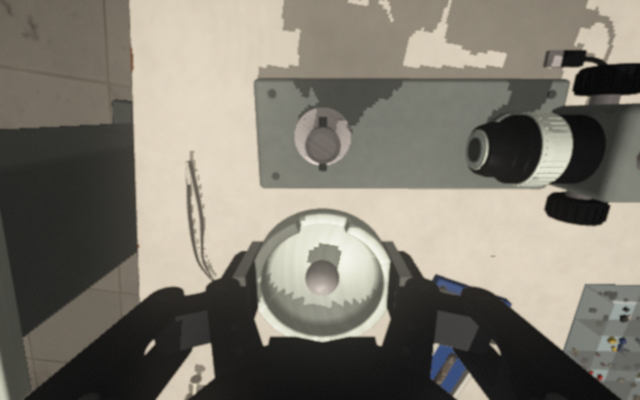

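The wrist view shows the pedestal top at (322,143), with its pins upright in the picture in line with the gap at (323,222), and the ball in the middle at (322,277). Moving over the pedestal.

Scaled: 0.03 m / 0.4 = 0.075, 0.025 m / 0.4 = 0.0625.

>>> move_arm([
  [0,0,0,0.0025,0,0,0.05],
  [0,0,0,0.0075,0,0,0.05],
  [0,0,0,0.015,0,0,0.05],
  [0,0,0,0.025,0,0,0.05],
  [0,0,0,0.0375,0,0,0.05],
  [0,0,0,0.05,0,0,0.05],
  [0,0,0,0.0625,0,0,0.05],
  [0,0,0,0.075,0,0,0.05],
])

```text
clock: 12.7
eef_pos: [472.4, 191.4, 113.3]
tcp_rot: [-3.142, -0.0, 1.721]
contact_force: [0.3, 1.1, -1.7]
opening: 0.682
grasp_force: 64.2
```

Scaled: 0.025 m / 0.4 = 0.0625, 0.0245 m / 0.4 = 0.0613.

>>> move_arm([
  [0,0,0,0.0125,0,0,0.05],
  [0,0,0,0.025,0,0,0.05],
  [0,0,0,0.035,0,0,0.05],
  [0,0,0,0.045,0,0,0.05],
  [0,0,0,0.0525,0,0,0.05],
  [0,0,0,0.0575,0,0,0.05],
  [0,0,0,0.0613,0,0,0.05],
  [0,0,0,0.0625,0,0,0.05],
])

```text
clock: 13.7
eef_pos: [468.7, 215.8, 113.3]
tcp_rot: [-3.142, 0.0, 1.721]
contact_force: [-0.2, 0.1, -2.1]
opening: 0.676
grasp_force: 64.2
```

>>> move_arm([
  [0,0,0,0,0,0.0025,0.05],
  [0,0,0,0,0,0.0075,0.05],
  [0,0,0,0,0,0.015,0.05],
  [0,0,0,0,0,0.0225,0.05],
  [0,0,0,0,0,0.03,0.05],
  [0,0,0,0,0,0.035,0.05],
  [0,0,0,0,0,0.04,0.05],
  [0,0,0,0,0,0.0425,0.05],
])

```text
clock: 14.7
eef_pos: [468.7, 215.7, 96.2]
tcp_rot: [-3.142, 0.0, 1.721]
contact_force: [-0.0, 0.4, -1.6]
opening: 0.68
grasp_force: 64.2
```

Run:
```python
from h import *
L,p,d,s=held("w7"); plan((468.55,215.6,74.3),(3.1416,0,np.radians(98.6)),s)
```

```text
top z [-99.6 -97.1 -92.9 -87.5 -73.1] n 1975 rim centre tool [-0.17 -0.53] res 0.25 plane [-2.000e-03 -2.000e-03 -3.158e+01] med z -31.58
now [468.7 215.7  96.2] [-3.1415  0.      1.7208] t 14.7 F [-0.   0.4 -1.6] grip 64.2 open 0.68
rotvec [-0.      0.     -0.0001] shift [-0.00011 -0.00016  0.02186]
```

Scaled: 0.013 m / 0.4 = 0.0325, 0.012 m / 0.4 = 0.03.

>>> move_arm([
  [0,0,0,0,0,0.0025,0.05],
  [0,0,0,0,0,0.0075,0.05],
  [0,0,0,0,0,0.0125,0.05],
  [0,0,0,0,0,0.0175,0.05],
  [0,0,0,0,0,0.0225,0.05],
  [0,0,0,0,0,0.0275,0.05],
  [0,0,0,0,0,0.03,0.05],
  [0,0,0,0,0,0.0325,0.05],
])

```text
clock: 15.75
eef_pos: [468.7, 215.8, 83.2]
tcp_rot: [-3.142, 0.0, 1.721]
contact_force: [-0.3, 0.5, -1.9]
opening: 0.677
grasp_force: 64.2
```

Scaled: 0.008 m / 0.4 = 0.02, 0.0075 m / 0.4 = 0.0188.

>>> move_arm([
  [0,0,0,0,0,0.0025,0.05],
  [0,0,0,0,0,0.0063,0.05],
  [0,0,0,0,0,0.01,0.05],
  [0,0,0,0,0,0.0138,0.05],
  [0,0,0,0,0,0.0163,0.05],
  [0,0,0,0,0,0.0188,0.05],
  [0,0,0,0,0,0.02,0.05],
  [0,0,0,0,0,0.02,0.05],
])

```text
clock: 16.75
eef_pos: [468.7, 215.7, 75.2]
tcp_rot: [-3.141, 0.0, 1.721]
contact_force: [0.5, 0.2, -1.7]
opening: 0.682
grasp_force: 64.2
```

Scaled: 0.0012 m / 0.4 = 0.003, 0.0008 m / 0.4 = 0.002.

>>> move_arm([
  [0,0,0,0,0,0.001,0.05],
  [0,0,0,0,0,0.002,0.05],
  [0,0,0,0,0,0.003,0.05],
  [0,0,0,0,0,0.003,0.05],
])

```text
clock: 17.25
eef_pos: [468.8, 215.8, 74.6]
tcp_rot: [3.141, -0.0, 1.721]
contact_force: [-2.3, -0.9, 6.0]
opening: 0.679
grasp_force: 65.1
```

Run:
```python
from h import *
L,p,d,s=held("w8"); plan((468.55,215.6,74.3),(3.1416,0,np.radians(98.6)),s)
```

```text
top z [-99.5 -97.1 -92.8 -87.5 -72.6] n 1990 rim centre tool [-0.2  -0.52] res 0.21 plane [-2.0000e-03 -2.0000e-03 -3.1621e+01] med z -31.63
now [468.8 215.8  74.6] [ 3.1415 -0.      1.7207] t 17.25 F [-2.3 -0.9  6. ] grip 65.1 open 0.679
rotvec [ 0.0001 -0.     -0.0001] shift [-0.00013 -0.00023  0.00028]
```

Seated, with about 8 N of contact. I'll hold briefly, then turn clockwise.

Scaled: 0.22 rad / 1.5708 = 0.1401.

>>> move_arm([
  [0,0,0,0,0,0,0.05],
  [0,0,0,0,0,0,0.05],
  [0,0,0,0,0,0,0.05],
  [0,0,0.0127,0,0,0,0.05],
  [0,0,0.0318,0,0,0,0.05],
  [0,0,0.0637,0,0,0,0.05],
  [0,0,0.1019,0,0,0,0.05],
  [0,0,0.1401,0,0,0,0.05],
])

```text
clock: 18.3
eef_pos: [469.3, 216.0, 74.6]
tcp_rot: [3.14, -0.001, 1.499]
contact_force: [-0.4, -0.1, 3.1]
opening: 0.679
grasp_force: 64.8
```

Run:
```python
from h import *
L,p,d,s=held("w9"); print(s["wrist_torque"]); plan((468.55,215.6,74.3),(3.1416,0,np.radians(8.6)),s)
```

```text
top z [-99.5 -96.9 -92.5 -86.8 -71.3] n 1961 rim centre tool [-0.44 -0.6 ] res 0.22 plane [-1.0000e-03 -1.0000e-03 -3.1613e+01] med z -31.61
[-0.06337446  0.00890411  0.0141061 ]
now [469.3 216.   74.6] [ 3.1405e+00 -5.0000e-04  1.4989e+00] t 18.3 F [-0.4 -0.1  3.1] grip 64.8 open 0.679
rotvec [ 6.0000e-04 -1.2000e-03  1.3488e+00] shift [-0.00041 -0.00069  0.00031]
```

Scaled: 0.22 rad / 1.5708 = 0.1401.

>>> move_arm([
  [0,0,0.0446,0,0,0,0.05],
  [0,0,0.0923,0,0,0,0.05],
  [0,0,0.1401,0,0,0,0.05],
  [0,0,0.1878,0,0,0,0.05],
  [0,0,0.2355,0,0,0,0.05],
  [0,0,0.2833,0,0,0,0.05],
  [0,0,0.331,0,0,0,0.05],
  [0,0,0.3756,0,0,0,0.05],
])

```text
clock: 19.35
eef_pos: [469.4, 216.0, 74.6]
tcp_rot: [3.141, -0.001, 0.91]
contact_force: [0.3, 0.1, 4.8]
opening: 0.679
grasp_force: 64.8
```

Scaled: 0.54 rad / 1.5708 = 0.3438.

>>> move_arm([
  [0,0,0.0446,0,0,0,0.05],
  [0,0,0.0923,0,0,0,0.05],
  [0,0,0.1401,0,0,0,0.05],
  [0,0,0.1878,0,0,0,0.05],
  [0,0,0.2355,0,0,0,0.05],
  [0,0,0.2801,0,0,0,0.05],
  [0,0,0.3183,0,0,0,0.05],
  [0,0,0.3438,0,0,0,0.05],
])

```text
clock: 20.35
eef_pos: [469.4, 216.0, 74.6]
tcp_rot: [-3.142, -0.002, 0.37]
contact_force: [0.9, 0.0, 4.4]
opening: 0.677
grasp_force: 64.8
```

Run:
```python
from h import *
L,p,d,s=held("w10"); print(s["wrist_torque"]); plan((468.55,215.6,74.3),(3.1416,0,np.radians(8.6)),s)
```

```text
top z [-99.2 -96.2 -91.7 -85.5 -68.2] n 1900 rim centre tool [-1.28 -0.3 ] res 0.15 plane [-1.0000e-03 -1.0000e-03 -3.1564e+01] med z -31.55
[-0.06006793 -0.04394358 -0.04036251]
now [469.4 216.   74.6] [-3.1416e+00 -1.6000e-03  3.7030e-01] t 20.35 F [0.9 0.  4.4] grip 64.8 open 0.677
rotvec [-2.000e-04 -1.500e-03  2.202e-01] shift [-9.9e-04  8.0e-05  3.0e-04]
```

Scaled: 0.22 rad / 1.5708 = 0.1401.

>>> move_arm([
  [0,0,0.0191,0,0,0,0.05],
  [0,0,0.0446,0,0,0,0.05],
  [0,0,0.07,0,0,0,0.05],
  [0,0,0.0955,0,0,0,0.05],
  [0,0,0.1146,0,0,0,0.05],
  [0,0,0.1305,0,0,0,0.05],
  [0,0,0.1401,0,0,0,0.05],
  [0,0,0.1401,0,0,0,0.05],
])

```text
clock: 21.4
eef_pos: [469.4, 216.0, 74.6]
tcp_rot: [-3.141, -0.001, 0.152]
contact_force: [0.1, -1.2, 6.4]
opening: 0.68
grasp_force: 64.8
```

Run:
```python
from h import *
L,p,d,s=held("w11"); print(s["wrist_torque"]); plan((468.55,215.6,74.3),(3.1416,0,np.radians(8.6)),s)
```

```text
top z [-99.2 -95.9 -91.5 -85.2 -66.9] n 1918 rim centre tool [-1.29 -0.13] res 0.18 plane [-1.0000e-03 -0.0000e+00 -3.1548e+01] med z -31.53
[ 0.02058016 -0.04044235  0.00399934]
now [469.4 216.   74.6] [-3.1413e+00 -1.4000e-03  1.5160e-01] t 21.4 F [ 0.1 -1.2  6.4] grip 64.8 open 0.68
rotvec [-0.0003 -0.0014  0.0015] shift [-0.00089  0.00028  0.00028]
```

View pics/w11.png

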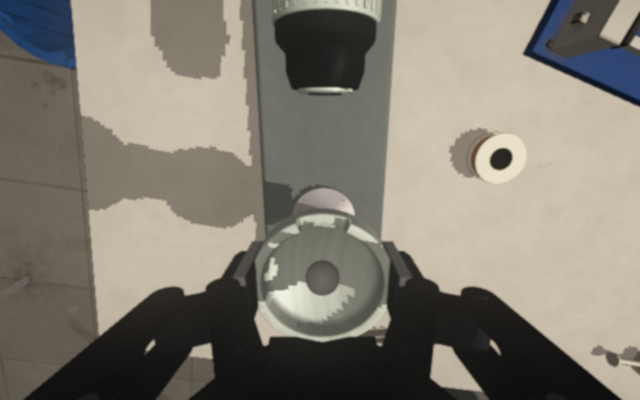

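The gap at (322,222) faces the lens at (325,95), and the ball is in the middle at (322,277). I'll let it settle and hand in.

Scaled: 0.01 rad / 1.5708 = 0.0064.

>>> move_arm([
  [0,0,0.0064,0,0,0,0.05],
  [0,0,0.0064,0,0,0,0.05],
  [0,0,0.0064,0,0,0,0.05],
  [0,0,0.0064,0,0,0,0.05],
  [0,0,0.0064,0,0,0,0.05],
  [0,0,0.0064,0,0,0,0.05],
  [0,0,0.0064,0,0,0,0.05],
  [0,0,0.0064,0,0,0,0.05],
])

```text
clock: 22.45
eef_pos: [469.4, 216.0, 74.6]
tcp_rot: [-3.141, -0.001, 0.142]
contact_force: [1.0, -0.3, 6.3]
opening: 0.68
grasp_force: 64.9
```

Run:
```python
from rig import order
print(order.sign_off())
```

```text
the job is handed in; nothing more can be done
None
```

I handed the job in at about 22.5 s, no verdict shown: by my measurements the dish is fully down on the pedestal, level and still gripped (65 N), its gap turned to face the lens and the ball in the middle, though I felt no clear stop at the end of the turn.

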